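# Dig a door lock out of the locksmith's sorting bin

## Task

The long, narrow door lock with the brass face plate lies in the sloping green bin, buried under a steel barrel bolt and a white pull handle. Move the bolt and the handle aside inside the bin and let go of them, so that they lie clear of the lock without touching it; only then lift the lock out and lay it gently in the empty blue job tray, flat on the tray's floor with its round hole still facing up. Keep everything else that is in the bin in the bin, and do not disturb the brass lock cylinder in the orange tray.

Things in the scene. Friction and masses are not known exactly. Their poses are not given: they have to be found in the camera images.
- lock_center (a point): door lock to fetch: dark steel case 150 x 43 x 25 mm, brass face plate 175 x 3 x 25 mm along one long edge, 46 mm wide in all, 0.35 to 0.55 kg; lies flat on the bin floor, lengthwise up the slope within 13 degrees. Point: its middle, 12.5 mm above its underside. x along it, y across towards the face plate, z out of the broad face with the round black hole (brass ring 37 mm). Grip across the 46 mm.
- bolt_center (a point): steel barrel bolt (one rigid piece, 0.2 kg) lying across the lock's lower half, on top of it: back plate 160 x 34 x 3 mm, bridges 24 mm long, 34 wide, 16 high at its middle and 55 mm to each side, 12 mm rod reaching 8 mm past the plate's +x end, 35 mm high knob at x = -29 mm. Point: middle of the centre bridge, 8 mm above the underside. x along the rod, z away from the plate. Grip the 34 mm.
- pull_grip (a point): white pull handle (0.25 kg) lying on its back plate across the lock's middle and upper half, on top of it: plate 160 x 40 x 4 mm, bow of 14 mm round bar with a 100 mm straight grip running lengthwise, its axis 38 mm above the plate's underside. Point: middle of the bar. x along the bar, y across it, z away from the plate. Grip across the bar.
- bin_in (a point): open green bin, inside 260 (up the slope) x 340 mm, walls 5 mm thick and 55 mm above its floor, tilted 25 degrees, low side towards the bench's middle. Point: centre of its inner floor. x up the slope, y level, z square to the floor. Either side of the lock (beyond about 60 mm in y) the floor is free except in the two upper corners (x over 50 mm). What is laid on it stays by friction.
- hinge_center (a point): brass butt hinge opened flat, 80 x 71 mm and 9 mm thick at the knuckle, in the bin's upper corner on the -y side. To stay in the bin. Point: its middle.
- knob_center (a point): aluminium door knob standing on its 60 mm rose, 52 mm high, in the bin's upper corner on the +y side. To stay in the bin. Point: on its axis at half height. 
- job_tray_in (a point): empty blue plastic job tray, fixed to the bench: inside 227 x 107 mm, walls 4 mm thick, 30 mm high over all. Point: centre of its inner floor, about 4 mm above the bench. Axes: x along its length, z up. It changes places with the orange tray of the same size.
- cylinder_center (a point): another customer's brass lock cylinder, about 38 mm across, lying with its steel tail piece (80 mm long in all) in the orange tray. Not to be disturbed. Point: on its axis, 19 mm above the tray's floor.
- rack: wooden rack, fixed, that holds the bin; origin on the bench under the bin's centre, x level in the uphill direction, z up. Its shelf with pigeonholes overhangs the bin's upper part: underside 290 mm above the bench, front edge at x = +35 mm, 390 mm wide, top at 422 mm. A tool pointing straight down does not fit under it: work square to the bin's floor.
Mind the look-alikes: they are no part of the job. What is shaped like the part that bears lock_center but pink or turquoise is not meant.

How it is judged (in metres and radians):
On the way, in this order (a step that is already met when the one before it is completed fails the run):
1. the bolt and the handle lie let go inside the bin, neither touching the lock, which is still on the bin floor (x of bolt_center in the frame of bin_in between -0.125 and 0.125 m and y of bolt_center in the frame of bin_in between -0.165 and 0.165 m and z of bolt_center in the frame of bin_in between -0.01 and 0.05 m and x of pull_grip in the frame of bin_in between -0.13 and 0.13 m and y of pull_grip in the frame of bin_in between -0.17 and 0.17 m and z of pull_grip in the frame of bin_in between -0.01 and 0.085 m and contact force between each of bolt, pull and lock below 0.05 N and linear speed of each of bolt, pull below 0.02 m/s and contact force between the fingers and bolt below 0.05 N and contact force between the fingers and pull below 0.05 N and z of lock_center in the frame of bin_in below 0.03 m), for 0.3 s.
2. the lock is lifted clear above the bin's walls with nothing lying on it, the bolt and the handle still in the bin (x of bolt_center in the frame of bin_in between -0.125 and 0.125 m and y of bolt_center in the frame of bin_in between -0.165 and 0.165 m and z of bolt_center in the frame of bin_in between -0.01 and 0.05 m and x of pull_grip in the frame of bin_in between -0.13 and 0.13 m and y of pull_grip in the frame of bin_in between -0.17 and 0.17 m and z of pull_grip in the frame of bin_in between -0.01 and 0.085 m and contact force between each of bolt, pull and lock below 0.05 N and z of lock_center in the frame of bin_in above 0.075 m), for 0.1 s.
At the end, for the whole second after the job is handed in: The lock lies at rest, let go, flat (within 6 degrees, round hole up) on the blue tray's floor, its middle within 60 mm lengthwise and 50 mm crosswise of the tray's centre and no more than 17 mm above its floor; the bolt, the handle, the hinge and the door knob are inside the bin (x of lock_center in the frame of job_tray_in between -0.06 and 0.06 m and y of lock_center in the frame of job_tray_in between -0.05 and 0.05 m and z of lock_center in the frame of job_tray_in between -0.01 and 0.017 m and angle between lock_center's own z axis and vertical below 0.1 rad and linear speed of each of lock, bolt, pull below 0.02 m/s and contact force between the fingers and lock below 0.05 N and x of bolt_center in the frame of bin_in between -0.125 and 0.125 m and y of bolt_center in the frame of bin_in between -0.165 and 0.165 m and z of bolt_center in the frame of bin_in between -0.01 and 0.05 m and x of pull_grip in the frame of bin_in between -0.13 and 0.13 m and y of pull_grip in the frame of bin_in between -0.17 and 0.17 m and z of pull_grip in the frame of bin_in between -0.01 and 0.085 m and x of hinge_center in the frame of bin_in between -0.13 and 0.13 m and y of hinge_center in the frame of bin_in between -0.17 and 0.17 m and z of hinge_center in the frame of bin_in between -0.01 and 0.07 m and x of knob_center in the frame of bin_in between -0.13 and 0.13 m and y of knob_center in the frame of bin_in between -0.17 and 0.17 m and z of knob_center in the frame of bin_in between -0.01 and 0.09 m); the robot touches nothing.
It fails at once if the lock strikes or is pressed on the blue tray with over 60 N (contact force between lock and job_tray above 60 N).
It fails at once if the brass cylinder in the orange tray is moved over 15 mm (distance of cylinder_center from where it was at the start of the episode above 0.015 m).
It also fails if it takes over 72 s, if anything falls off the work surface, if the arm or the gripper's body presses on something with over 40 N, if the wrist force passes 120 N, or if a joint passes its speed limit or range.

## Robot

A 6-joint arm with a two-finger parallel gripper is mounted at the origin on the work surface. World frame = base frame: x ahead of the robot, y to its left, z up, the work surface at z = 0. Lengths are in m, angles in degrees, forces in N, time in s.
With the tool pointing down it reaches from about 0.35 to 0.875 m from the base axis. Payload 4.2 kg.
Tool frame: the origin (TCP) lies midway between the tips of the shut fingers; the grasp point (between the pads) lies 19 mm behind it; z points along the fingers, y is the line along which they close (so a half turn about z gives the same grasp; the last joint's range is limited). The gripper opens to 85 mm and grips with 20 to 120 N. Pads are 22 mm wide; open, the fingers measure 114 mm over their backs; the gripper's body (76 mm by 85 mm) begins 54 mm behind the grasp point. The pads swing forward as they close: fully open they stand 13 mm farther back than shut.
Start: joints at [14.817, 22.042, 0.453, 0, -68.411, -14.817], TCP at [0.625, 0, 0.231] pointing down, gripper open.
Joint ranges: [-179.83, 179.83], [-69.29, 118.12], [-61.27, 80.66], [-181.25, 117.63], [-171.15, -9.14], [-177.46, 177.46]. Speed limits (degrees/s): [159.86, 159.86, 180, 180, 180, 180].

## Interface

Orientations are given as [roll, pitch, yaw] about the fixed x, y, z axes, in that order (R = Rz(yaw) Ry(pitch) Rx(roll)).
In Python, from station import sensors, viewer, r gives the robot as it stands.
- The arm moves only by the tool carry_out, never from a script. Its argument "plan" is a list that holds one entry, the list of rows, each a list of 7 numbers: the closure in counts, from 0 (fully open) to 255 (shut), then the shift along the tool's x, y, z scaled (see below), then the turn, a rotation vector about the tool's x, y, z scaled (see below). In form: [[[fingers, x, y, z, wx, wy, wz], ...]]. A call has 1 to 10 rows; each row shifts and turns the commanded pose from where the row before left it, along the tool's axes as they then stand; what a row does not reach is not made up. The controller multiplies each number of a shift by 0.02 m and each number of a turn by 8 degrees. A row lasts 1/10 s, in which the tool goes at most 50 mm and 8.59 degrees, less where a joint would pass 70% of its speed; a pose out of reach is approached as far as the arm can. A call with a number of a shift or a turn outside -1 to 1 is refused whole. A call with a gripper value outside its range is refused whole. The fingers move at their own pace and stop on an object; "grip_force" is the grip in N (left out, the last holds). Time passes only in rows, so rows that do not move let the fingers close. It gives the time, the measured TCP pose, the force, the opening and the grip force at its end, in the units of the state.
- sensors.sense(): the state, without advancing time (a new reading comes with each control period).
- viewer.get_image(name): name is "scene" or "side" or "wrist"; returns a dict with "color" (384x512x3 uint8, red, green, blue), "depth" (384x512 float32, m along the optical axis (not along the pixel's ray), 0 where there is no reading), "intrinsics" (3x3 intrinsics, pixels), "world_from_camera" (4x4, takes a point from camera to world coordinates). Camera axes: x right, y up, looking along -z (the intrinsics and any distortion apply to the point x, -y, -z); pixel columns grow to the right and rows downward; lengths in m; the calibration is good to about 2 mm. A picture is of the moment at which its call begins.
- r.hand_in(): hands the job in; it is judged then, once.
Trained networks look in the newest picture that a camera, given by its name, has taken for a name from the list of things; names that differ only in an ending like _2 or _b are one class to them, and where a whole thing is asked for, a point or a joint stands for the part that bears it (a point fixed in the world has none). Each returns a list of dicts, best first, with "conf" (0 to 1); they miss things now and then, are a little off and sometimes report something else, mostly with a low value. They report only what shows in the picture. A call takes as long as a camera call. They do not tell look-alikes from the thing itself.
- viewer.cut_out(name, camera): "region" (384x512 bool, what is visible of it).
- viewer.mark_of(name, camera): "centre" ([x, y, z] in m, in the coordinates of the camera as it stood for that picture, good to about 4 mm: a listed point, or the origin of a listed thing).
The state is a dict: "time_s": time; "joint_pos": joint angles; "qd": joint speeds; "tau": joint torques, N m; "position": TCP position; "ee_rot": TCP orientation; "contact_force": force on the tool from outside, world axes, zero at the start; "torque": the same for the moment, N m; "opening": finger opening in m; "grasp_force": force on a finger pad.
Only numpy, scipy, OpenCV 4.12 (cv2) and the standard library are available. Lean on these libraries where they do the work, as an engineer would, in place of code of your own. Each camera call takes 0.05 s, during which the arm holds its last target. There are 200 camera calls.

## Working session

There is one attempt and no reset: what is moved stays moved. The work goes in short steps, Python scripts to look and compute and a tool call to move; the robot and the scene stay as the last step left them, time stands still between calls to the robot, and variables do not carry over. Pictures are saved under pics/ and viewed, at most 10 in all, crops included, and the job is handed in when it is done.

Besides the shell and the picture viewer there is one more tool, called as a command line: name --argument value ..., lists and objects as JSON in quotes. carry_out: Moves the arm, as the interface text tells. Shifts and turns lie within -1 to 1; 1 stands for 0.02 m of shift or 8 degrees of turn. Its arguments: {"type":"object","properties":{"plan":{"type":"array","items":{"type":"array","items":{"type":"array","items":{"type":"number"}}}},"grip_force":{"type":"number"}},"required":["plan"]}

```bash
ls; mkdir -p pics; cat > h.py <<'E'
import numpy as np, cv2
from station import sensors, viewer, r
from scipy.spatial.transform import Rotation as R
def img(n): return viewer.get_image(n)
def cloud(im):
    d=im["depth"];K=im["intrinsics"];T=np.array(im["world_from_camera"])
    v,u=np.mgrid[0:d.shape[0],0:d.shape[1]]
    P=np.stack([(u-K[0][2])/K[0][0]*d,-(v-K[1][2])/K[1][1]*d,-d],-1)
    W=P@T[:3,:3].T+T[:3,3]; W[d<=0]=np.nan
    return W
def mark(n,c,im):
    T=np.array(im["world_from_camera"]);K=np.array(im["intrinsics"]);o=[]
    for m in viewer.mark_of(n,c)[:3]:
        p=np.array(m["centre"]);u=K[0,0]*p[0]/-p[2]+K[0,2];v=K[1,1]*-p[1]/-p[2]+K[1,2]
        o.append((round(m["conf"],2),(T[:3,:3]@p+T[:3,3]).round(4).tolist(),[int(u),int(v)]))
    return o
def save(im,f): cv2.imwrite("pics/"+f,im["color"][...,::-1])
E
python3 - <<'E'
from h import *
ims={c:img(c) for c in("scene","side")}
cv2.imwrite("pics/a.png",cv2.resize(ims["scene"]["color"][...,::-1],(800,600)))
cv2.imwrite("pics/b.png",cv2.resize(ims["side"]["color"][...,::-1],(800,600)))
for c in ims:
  for n in "lock_center bolt_center pull_grip bin_in hinge_center knob_center job_tray_in cylinder_center rack".split(): print(c,n,mark(n,c,ims[c]))
print(sensors.sense())
E
```

```text
pics
scene lock_center [(0.89, [0.2303, -0.2703, 0.0156], [193, 132]), (0.64, [0.4053, -0.5468, 0.0116], [113, 202]), (0.54, [0.5525, -0.1907, 0.0968], [237, 219])]
scene bolt_center [(0.57, [0.5428, -0.1381, 0.0909], [255, 212])]
scene pull_grip [(0.79, [0.5639, -0.1977, 0.1507], [235, 219])]
scene bin_in [(0.56, [0.5696, -0.2088, 0.0931], [232, 226])]
scene hinge_center []
scene knob_center []
scene job_tray_in []
scene cylinder_center []
scene rack []
side lock_center [(0.67, [0.2231, -0.2728, 0.0154], [325, 197]), (0.58, [0.555, -0.1926, 0.0934], [229, 186]), (0.54, [0.4105, -0.5483, 0.0096], [273, 162])]
side bolt_center [(0.57, [0.5462, -0.1387, 0.091], [230, 195])]
side pull_grip [(0.97, [0.5634, -0.1974, 0.1565], [226, 168])]
side bin_in [(0.86, [0.5713, -0.2101, 0.0896], [224, 184]), (0.56, [0.4615, -0.2957, 0.1341], [258, 162])]
side hinge_center [(0.73, [0.4586, -0.298, 0.1306], [259, 163])]
side knob_center [(0.68, [0.4821, 0.2976, -0.0024], [240, 319]), (0.57, [0.681, -0.269, 0.1516], [194, 159])]
side job_tray_in [(0.58, [0.4838, 0.2964, -0.0003], [239, 318])]
side cylinder_center [(0.62, [0.5239, 0.1168, 0.0208], [230, 264]), (0.46, [0.4843, 0.2998, -0.0002], [239, 319])]
side rack [(0.63, [0.5691, -0.2116, -0.0013], [226, 207])]
{'time_s': 1.0, 'joint_pos': array([ 1.48162771e+01,  2.20405506e+01,  4.52025440e-01,  5.41217434e-04,
       -6.84108047e+01, -1.48169959e+01]), 'qd': array([ 0.05411239,  0.11052259, -0.05985826, -0.10293547,  0.1019643 ,
       -0.0255013 ]), 'tau': array([ 7.23865196e-04, -3.92099226e+01,  1.88616711e+01,  4.19069096e+00,
       -3.16420610e-04,  1.35184305e-05]), 'position': array([6.24976338e-01, 1.71617082e-05, 2.31321273e-01]), 'ee_rot': array([-1.79999223e+02, -3.15153856e-04, -9.00005197e+01]), 'contact_force': array([ 0.67654553, -0.72869889, -0.0762753 ]), 'torque': array([-0.02709848,  0.01309683, -0.01178325]), 'grasp_force': 0.0, 'opening': 0.08536490726290333}
```

View pics/a.png

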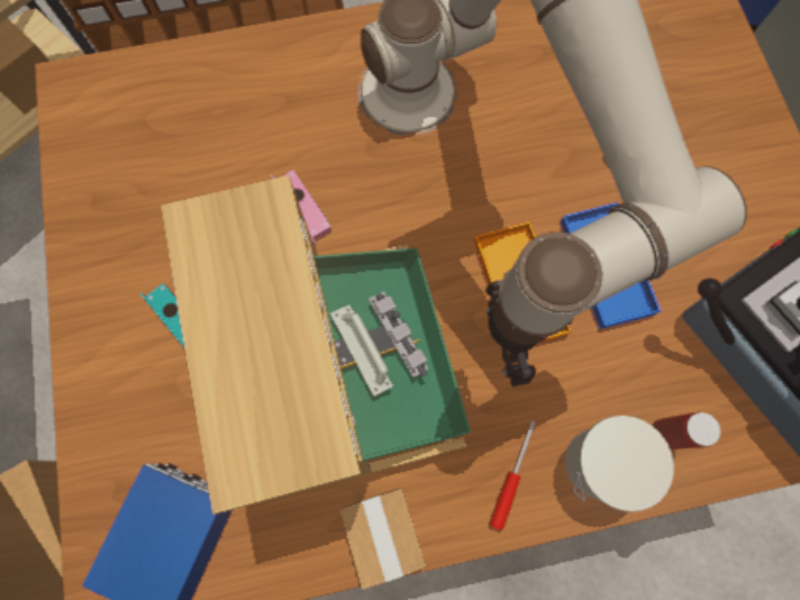

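View pics/b.png

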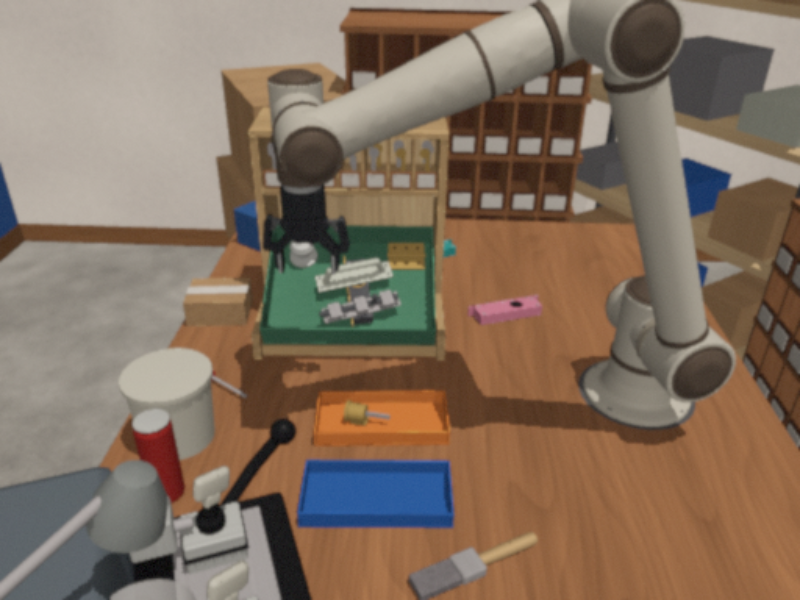

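The scene picture shows three lock-shaped parts: a pink one at about (197,131) and a turquoise one at about (110,200) in the raw picture, both on the bench, and the dark one with brass in the bin at about (237,219). The dark one is the target. The bolt is at (255,212), the white handle at (235,219), and the blue tray lies beyond the orange one. Next I fit the bin frame.

```bash
cat >> h.py <<'E'
def binfit(im,c0=np.array([.57,-.21,.09])):
    W=cloud(im);hsv=cv2.cvtColor(im["color"],cv2.COLOR_RGB2HSV)
    g=(hsv[...,0]>60)&(hsv[...,0]<95)&(hsv[...,1]>100)&(np.linalg.norm(W-c0,axis=-1)<.24)
    P=W[g];rng=np.random.default_rng(0);best=None
    for _ in range(400):
        a=P[rng.choice(len(P),3,False)];n=np.cross(a[1]-a[0],a[2]-a[0]);L=np.linalg.norm(n)
        if L<1e-5: continue
        n/=L; n*=np.sign(n[2])
        if n[2]<.8: continue
        s=abs((P-a[0])@n)<.003
        if best is None or s.sum()>best.sum(): best=s
    Q=P[best];m=Q.mean(0);n=np.linalg.svd(Q-m)[2][2];n*=np.sign(n[2])
    return m,n,P,Q
E
python3 - <<'E'
from h import *
for c in("scene","side"):
    im=img(c);m,n,P,Q=binfit(im)
    tilt=np.degrees(np.arccos(n[2]));up=np.array([-n[0],-n[1]]);yaw=np.degrees(np.arctan2(up[1],up[0]))
    print(c,m.round(4),n.round(3),"tilt",tilt.round(2),"yaw up",yaw.round(2),len(P),len(Q))
    # walls: points above plane, in frame of yaw
    for y in (yaw,):
        x=np.array([np.cos(np.radians(y)),np.sin(np.radians(y)),0]);x=x-n*(x@n);x/=np.linalg.norm(x);Y=np.cross(n,x)
        q=(Q-m)@np.c_[x,Y]; 
        r_=cv2.minAreaRect(q.astype(np.float32)); print(r_, q.min(0),q.max(0))
        p=(P-m)@np.c_[x,Y,n]; w=p[(p[:,2]>.012)&(p[:,2]<.06)]; h=np.histogram(w[:,0],np.arange(-.3,.3,.005));i=h[0].argsort()[-4:];print("x walls",h[1][i],h[0][i]);h=np.histogram(w[:,1],np.arange(-.3,.3,.005));i=h[0].argsort()[-4:];print("y walls",h[1][i],h[0][i])
    for t in ("job_tray_in","cylinder_center"): print(t,mark(t,c,im))
im=img("wrist");save(im,"w0.png");W=cloud(im);print(np.array(im["world_from_camera"]).round(3).tolist(),im["intrinsics"])
E
```

```text
scene [ 0.6356 -0.1009  0.0417] [-0.032  0.42   0.907] tilt 24.94 yaw up -85.6 59 41
((0.014536648988723755, -0.030960045754909515), (0.2088194489479065, 0.060913365334272385), 88.15602111816406) [-0.01615055 -0.13444667] [0.04656867 0.07352252]
x walls [ 0.275  0.045 -0.015 -0.02 ] [0 1 2 6]
y walls [-0.035  0.1    0.02   0.01 ] [1 1 1 2]
job_tray_in []
cylinder_center [(0.41, [0.5718, -0.2083, 0.0883], [232, 227])]
side [ 0.5512 -0.2419  0.1027] [-0.027  0.424  0.905] tilt 25.16 yaw up -86.42 956 201
((-0.015881463885307312, 0.02239219844341278), (0.34043920040130615, 0.228227436542511), 89.51136016845703) [-0.12950646 -0.14802937] [0.09801916 0.19351384]
x walls [ 0.095  0.09  -0.175 -0.17 ] [ 82  89 133 222]
y walls [ 5.00000000e-03  2.77555756e-16 -1.50000000e-01  1.90000000e-01] [14 14 16 48]
job_tray_in [(0.74, [0.5693, -0.2076, -0.0018], [225, 208]), (0.65, [0.4846, 0.298, 0.0013], [239, 318]), (0.24, [0.5246, 0.1169, 0.0205], [229, 264])]
cylinder_center [(0.73, [0.5254, 0.1164, 0.0231], [229, 263])]
[[-1.0, -0.0, -0.001, 0.626], [0.0, -0.959, -0.283, -0.071], [-0.001, -0.283, 0.959, 0.373], [0.0, 0.0, 0.0, 1.0]] [[311.18603317   0.         260.3997053 ]
 [  0.         311.18603317 192.06661582]
 [  0.           0.           1.        ]]
```

carry_out --plan '[[[0,1,0.5,-0.4,0,0,-0.25],[0,1,0.5,-0.4,0,0,-0.25],[0,1,0.5,-0.4,0,0,0],[0,1,0.5,-0.4,0,0,0],[0,0,0,0,0,1,0],[0,0,0,0,0,1,0],[0,0,0,0,0,1,0],[0,0,0,0,0,0.125,0],[0,0,0,0,0,0,0],[0,0,0,0,0,0,0]]]'

```text
time_s: 2.35
position: [0.5889, -0.0816, 0.2638]
ee_rot: [-179.9, -24.9, -86.1]
contact_force: [0.8, -0.5, 0.5]
opening: 0.0856
grasp_force: 0.0
```

```bash
cat > look.py <<'E'
from h import *
import sys
f=sys.argv[1];im=img("wrist");cv2.imwrite("pics/"+f,cv2.resize(im["color"][...,::-1],(800,600)))
np.savez("pics/"+f[:-4],**{k:np.array(v) for k,v in im.items()})
for n in "lock_center bolt_center pull_grip bin_in hinge_center knob_center".split(): print(n,mark(n,"wrist",im))
s=sensors.sense();print(s["position"].round(4),s["ee_rot"].round(2),s["joint_pos"].round(1),s["contact_force"].round(1))
W=cloud(im);hsv=cv2.cvtColor(im["color"],cv2.COLOR_RGB2HSV)
m,n,P,Q=binfit(im);print(m.round(4),n.round(4),len(P),len(Q),np.degrees(np.arccos(n[2])),np.degrees(np.arctan2(-n[1],-n[0])))
E
python3 look.py w1.png
```

```text
lock_center [(0.94, [0.5614, -0.1907, 0.0966], [293, 143])]
bolt_center [(0.63, [0.5505, -0.1357, 0.09], [300, 194]), (0.18, [0.5583, -0.1897, 0.0991], [297, 143])]
pull_grip [(0.95, [0.5705, -0.1939, 0.1554], [290, 119]), (0.74, [0.4595, -0.2991, 0.1277], [401, 39])]
bin_in []
hinge_center [(0.93, [0.4577, -0.2981, 0.1245], [401, 42])]
knob_center [(0.71, [0.6886, -0.2738, 0.1537], [170, 31])]
[ 0.5886 -0.082   0.2636] [-179.96  -24.97  -86.07] [ 18.5  17.4 -15.   26.4 -66.6 -27.2] [-0.2  0.1 -0.5]Traceback (most recent call last):
  File "look.py", line 8, in <module>
    m,n,P,Q=binfit(im);print(m.round(4),n.round(4),len(P),len(Q),np.degrees(np.arccos(n[2])),np.degrees(np.arctan2(-n[1],-n[0])))
            ~~~~~~^^^^
  File "h.py", line 29, in binfit
    Q=P[best];m=Q.mean(0);n=np.linalg.svd(Q-m)[2][2];n*=np.sign(n[2])
                            ~~~~~~~~~~~~~^^^^^
    u, s, vh = gufunc(a, signature=signature)
               ~~~~~~^^^^^^^^^^^^^^^^^^^^^^^^
numpy._core._exceptions._ArrayMemoryError: Unable to allocate 16.1 GiB for an array with shape (46438, 46438) and data type float64
```

View pics/w1.png

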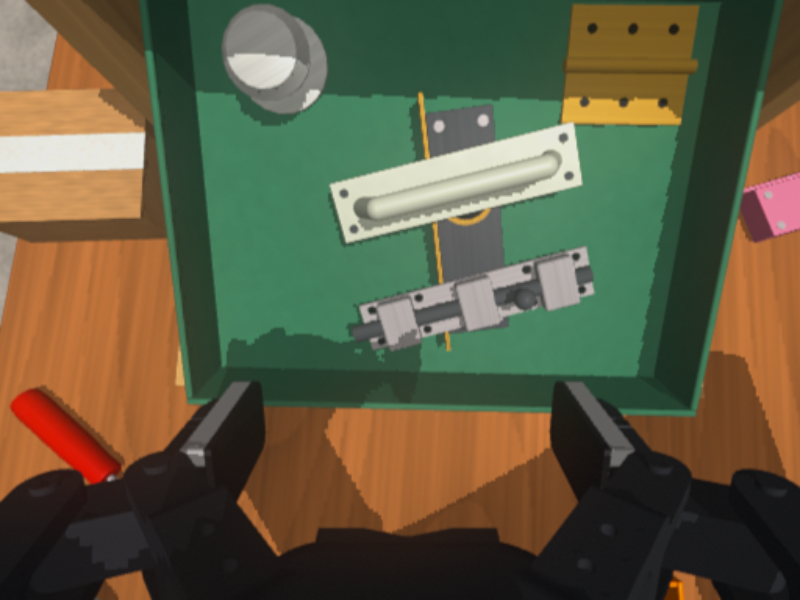

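Wrist picture: the bar of the handle runs from (370,210) to (560,160), the bolt from (355,330) to (592,275), with its rod end at the left and its knob at (522,298). The lock runs under both from (460,115) to (470,345), with its brass plate on the left and the ring at (468,215). The door knob is at (275,55) and the hinge at (632,60). The dark lock is confirmed, so now I measure it in the bin frame.

```bash
sed -i 's/np.linalg.svd(Q-m)\[2\]\[2\]/np.linalg.svd(Q-m,full_matrices=False)[2][2]/' h.py
cat > meas.py <<'E'
from h import *
im=img("wrist");m,n,P,Q=binfit(im)
print("tilt",np.degrees(np.arccos(n[2])),"yaw",np.degrees(np.arctan2(-n[1],-n[0])),len(Q))
W=cloud(im)
yaw=np.radians(-86.2)
for k in range(3):
    x=np.array([np.cos(yaw),np.sin(yaw),0]);x-=n*(x@n);x/=np.linalg.norm(x);Y=np.cross(n,x)
    B=np.c_[x,Y,n];p=(P-m)@B
    f=p[abs(p[:,2])<.004]
    # side wall inner lines: fit extreme y per x-slice
    xs=np.arange(-.1,.12,.01);e=[]
    for a in xs:
        s=f[abs(f[:,0]-a)<.005]
        if len(s)>30: e.append((a,np.percentile(s[:,1],.5),np.percentile(s[:,1],99.5)))
    e=np.array(e);s1=np.polyfit(e[:,0],e[:,1],1);s2=np.polyfit(e[:,0],e[:,2],1)
    print("slopes",s1,s2); print(f[:,:2].min(0),f[:,:2].max(0)); yaw+=np.arctan((s1[0]+s2[0])/2)*(k<2)
ymid=(s1[1]+s2[1])/2
w=p[(p[:,2]>.05)&(p[:,2]<.06)];print("rim x",w[:,0].min(),w[:,0].max(),"y",w[:,1].min(),w[:,1].max())
xlo=np.percentile(f[:,0],.2);xhi=np.percentile(f[:,0],99.8);print("x floor",xlo,xhi)
c=m+x*((xlo+xhi)/2)+Y*ymid
print("centre",c.round(4));np.savez("bin.npz",B=B,c=c)
E
python3 meas.py
```

```text
tilt 24.946991430321503 yaw -87.3431656502861 46572
slopes [-0.01458914 -0.18167172] [-0.02230034  0.15783237]
[-0.13932535 -0.18666604] [0.12548647 0.16158127]
slopes [ 0.00582156 -0.18165635] [-0.0021754   0.15779992]
[-0.1363166 -0.1841655] [0.12586832 0.15898282]
slopes [ 0.00382595 -0.18165561] [-0.0042305   0.15779029]
[-0.13661639 -0.1844161 ] [0.12571519 0.15919846]
rim x -0.1389581338772347 0.11286211999843185 y -0.18724363977541542 0.16181463465143187
x floor -0.1356002792491109 0.12474978894133992
centre [ 0.573  -0.2063  0.0883]
```

```bash
cat > obj.py <<'E'
from h import *
b=np.load("bin.npz");B,c=b["B"],b["c"]
ims={k:img(k) for k in("wrist","side")}
im=ims["wrist"];W=cloud(im)
for nme in("lock_center","bolt_center","pull_grip","hinge_center","knob_center"):
    o={}
    for k in ims: o[k]=[(q[0],((np.array(q[1])-c)@B*1000).round(0).tolist()) for q in mark(nme,k,ims[k])]
    print(nme,o)
    g=viewer.cut_out(nme,"wrist")
    if not g: continue
    reg=np.array(g[0]["region"]);p=(W[reg]-c)@B;p=p[~np.isnan(p[:,0])]
    (cx,cy),(a,d),an=cv2.minAreaRect((p[:,:2]*1000).astype(np.float32))
    if a<d: a,d,an=d,a,an+90
    print("  rect c",round(cx,1),round(cy,1),"size",round(a),round(d),"ang of long side",round((an+90)%180-90,1),"z pct",(np.percentile(p[:,2],[2,25,50,75,98])*1000).round(1),len(p))
    hi=p[p[:,2]>np.percentile(p[:,2],98)-.006]; print("  top part mean",(hi.mean(0)*1000).round(1))
for k in ims:
  for t in("job_tray_in","cylinder_center"): print(k,t,mark(t,k,ims[k]))
E
python3 obj.py
```

```text
lock_center {'wrist': [(0.71, [-10.0, -14.0, 15.0])], 'side': [(0.88, [13.0, -349.0, -87.0]), (0.57, [-10.0, -19.0, 12.0]), (0.53, [267.0, -179.0, -211.0])]}
  rect c -10.7 -16.4 size 173 50 ang of long side 8.1 z pct [19.5 24.4 25.  25.5 26.8] 3184
  top part mean [  4.3 -12.   25. ]
bolt_center {'wrist': [(0.71, [-60.0, -21.0, 33.0])], 'side': [(0.94, [-58.0, -25.0, 32.0])]}
  rect c -67.1 -24.8 size 177 45 ang of long side -73.6 z pct [26.7 28.6 39.6 40.9 56.8] 4821
  top part mean [-52.9 -50.   57.3]
pull_grip {'wrist': [(0.73, [18.0, -8.0, 66.0]), (0.47, [94.0, -119.0, -3.0])], 'side': [(0.72, [19.0, -6.0, 66.0])]}
  rect c 14.2 -8.2 size 175 45 ang of long side -75.0 z pct [27.  28.7 29.4 66.7 70.4] 6449
  top part mean [16.3 -5.9 68.6]
hinge_center {'wrist': [(0.88, [92.0, -116.0, 0.0])], 'side': [(0.65, [94.0, -120.0, 1.0])]}
  rect c 92.2 -117.2 size 85 73 ang of long side -88.7 z pct [1.2 2.5 3.2 3.9 9.2] 6082
  top part mean [  92.4 -116.6    5. ]
knob_center {'wrist': [(0.65, [94.0, 108.0, 28.0])], 'side': [(0.76, [91.0, 108.0, 27.0]), (0.62, [95.0, -119.0, -0.0])]}
  rect c 89.1 113.4 size 66 64 ang of long side -63.2 z pct [ 2.3 39.4 48.8 50.6 52.2] 3616
  top part mean [ 88.9 108.7  50.2]
wrist job_tray_in []
wrist cylinder_center [(0.65, [0.6887, -0.273, 0.1538], [169, 32])]
side job_tray_in [(0.57, [0.4843, 0.2976, 0.0009], [239, 318])]
side cylinder_center [(0.53, [0.6848, -0.2704, 0.1499], [192, 159]), (0.51, [0.5252, 0.1177, 0.0252], [229, 263])]
```

```bash
cat > go.py <<'E'
from h import *
import sys
b=np.load("bin.npz");B,c=b["B"],b["c"]
def go(x,y,z,phi,s=None):
    s=s or sensors.sense();Rt=R.from_euler("xyz",s["ee_rot"],degrees=True).as_matrix()
    a=np.radians(phi);tx=B@[np.cos(a),np.sin(a),0];tz=-B[:,2];G=np.c_[tx,np.cross(tz,tx),tz]
    p=c+B@np.array([x,y,z])/1000
    print("now bin",((s["position"]-c)@B*1000).round(1),"phi",np.degrees(np.arctan2(*(B.T@Rt[:,0])[1::-1])).round(1))
    print("shift",(Rt.T@(p-s["position"])/.02).round(2),"turn",(np.degrees(R.from_matrix(Rt.T@G).as_rotvec())/8).round(2),"F",s["contact_force"].round(1),"open",round(s["opening"],4))
if __name__=="__main__": go(*map(float,sys.argv[1:]))
E
python3 - <<'E'
from h import *
from go import go,B,c
d=np.load("pics/w1.npz");im={k:d[k] for k in d};W=(cloud(im)-c)@B*1000
def line(lo,hi,cx,cy,r,f=None):
    p=W.reshape(-1,3);s=p[(p[:,2]>lo)&(p[:,2]<hi)&(np.hypot(p[:,0]-cx,p[:,1]-cy)<r)]
    q=cv2.minAreaRect(s[:,:2].astype(np.float32));v=cv2.fitLine(s[:,:2].astype(np.float32),cv2.DIST_HUBER,0,.01,.01).ravel();print(len(s),s.mean(0),q,v,np.degrees(np.arctan2(v[1],v[0])))
line(66,72,16,-7,70); line(38,44,-60,-22,90); line(23,26.5,-10,-16,95)
go(18,-7,100,-75)
E
```

```text
1712 [16.26947237 -6.07387718 68.82125152] ((16.144609451293945, -5.440181732177734), (13.310378074645996, 112.30667114257812), 14.890460968017578) [ 0.25504938 -0.966928   16.345142   -6.0737543 ] -75.22349
3015 [-67.60373961 -21.48179382  40.58665097] ((-93.90179443359375, -27.161056518554688), (97.9345703125, 165.25987243652344), 16.310453414916992) [  0.29159522  -0.95654184 -63.050774   -19.559723  ] -73.04652
3110 [  1.8194166  -12.15695357  24.96973051] ((-19.739328384399414, -15.355934143066406), (148.28001403808594, 158.7169647216797), 61.03280258178711) [  0.989431    0.1450045   4.1566052 -11.551024 ] 8.337539
now bin [-38.4  21.4 211. ] phi 1.0
shift [2.79 1.52 5.54] turn [-0.07  0.04  9.5 ] F [-0.4 -0.1 -0.3] open 0.0853
```

carry_out --plan '[[[0,0.54,0.3,1,0,0,0],[0,0.54,0.3,1,0,0,0],[0,0.54,0.3,1,0,0,0],[0,0.54,0.3,1,0,0,0],[0,0.54,0.3,1,0,0,0],[0,0,0,0,0,0,1],[0,0,0,0,0,0,1],[0,0,0,0,0,0,1],[0,0,0,0,0,0,1],[0,0,0,0,0,0,1]]]'

```text
time_s: 4.8
position: [0.565, -0.1747, 0.1956]
ee_rot: [-163.2, -18.8, -129.1]
contact_force: [0.2, -0.8, 0.5]
opening: 0.0857
grasp_force: 0.0
```

carry_out --plan '[[[0,0,0,0,0,0,1],[0,0,0,0,0,0,1],[0,0,0,0,0,0,1],[0,0,0,0,0,0,1],[0,0,0,0,0,0,0.5],[60,0,0,0,0,0,0],[60,0,0,0,0,0,0]]]'

```text
time_s: 5.5
position: [0.565, -0.1747, 0.1955]
ee_rot: [-155.7, -5.9, -163.2]
contact_force: [0.1, 0.0, -0.4]
opening: 0.0656
grasp_force: 0.0
```

```bash
python3 go.py 17 -6 46 -75.2; python3 look.py w2.png | head -3
```

```text
now bin [ 16.2  -6.6 110.7] phi -74.9
shift [ 0.01 -0.03  3.24] turn [-0.02  0.07  0.04] F [ 0.1  0.  -0.4] open 0.0656
lock_center [(0.66, [0.5594, -0.1895, 0.0979], [296, 193])]
bolt_center [(0.63, [0.5452, -0.138, 0.088], [367, 201])]
pull_grip [(0.57, [0.5671, -0.1949, 0.1528], [258, 214])]
```

View pics/w2.png

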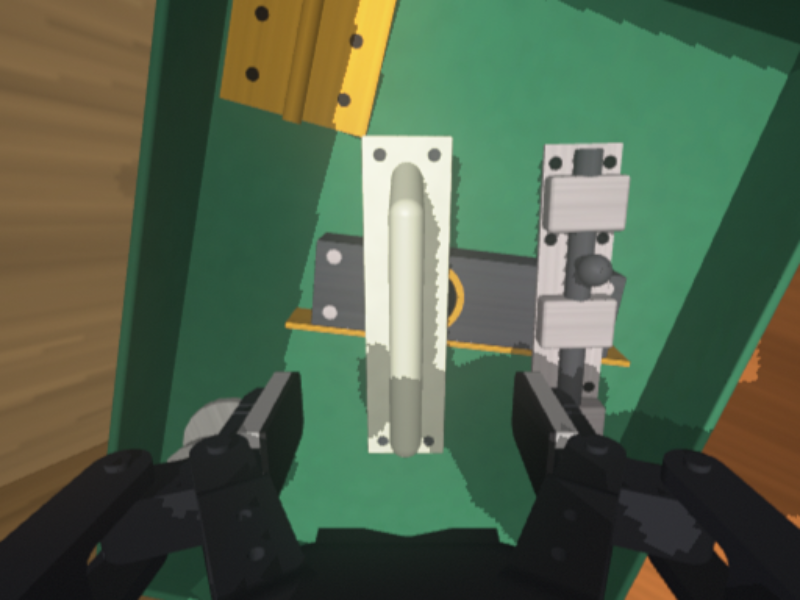

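The bar is at x≈405 px, midway between the fingers, and runs square to their closing line. Next I descend and grip.

carry_out --plan '[[[120,0,0,0.6,0,0,0],[120,0,0,0.6,0,0,0],[120,0,0,0.7,0,0,0],[120,0,0,0.7,0,0,0],[120,0,0,0.6,0,0,0],[255,0,0,0,0,0,0],[255,0,0,0,0,0,0],[255,0,0,0,0,0,0],[255,0,0,0,0,0,0],[255,0,0,0,0,0,0]]]' --grip_force 50

```text
time_s: 6.85
position: [0.5668, -0.2014, 0.1375]
ee_rot: [-155.7, -5.9, -163.3]
contact_force: [-0.3, 0.5, -3.1]
opening: 0.0124
grasp_force: 48.6
```

```bash
python3 go.py -30 105 21 0
```

```text
now bin [16.  -6.1 46.8] phi -75.0
shift [-5.95  0.79  1.35] turn [-0.06  0.04 -9.37] F [-0.3  0.5 -3.1] open 0.0124
```

carry_out --plan '[[[255,0,0,-0.8,0,0,0],[255,0,0,-0.9,0,0,0],[255,0,0,-0.8,0,0,0],[255,0,0,0,0,0,-0.7],[255,0,0,0,0,0,-1],[255,0,0,0,0,0,-1],[255,0,0,0,0,0,-1],[255,0,0,0,0,0,-1],[255,0,0,0,0,0,-1],[255,0,0,0,0,0,-1]]]'

```text
time_s: 7.85
position: [0.5651, -0.1804, 0.1827]
ee_rot: [-170.1, -23.0, -110.1]
contact_force: [-0.1, -0.6, -3.2]
opening: 0.0122
grasp_force: 48.8
```

carry_out --plan '[[[255,0,0,0,0,0,-1],[255,0,0,0,0,0,-1],[255,0,0,0,0,0,-0.7],[255,-0.4,-0.9,0,0,0,0],[255,-0.4,-0.9,0,0,0,0],[255,-0.4,-0.9,0,0,0,0],[255,-0.4,-0.9,0,0,0,0],[255,-0.4,-0.9,0,0,0,0],[255,-0.3,-0.9,0,0,0,0],[255,0,0,0,0,0,0]]]'

```text
time_s: 8.85
position: [0.6728, -0.1315, 0.163]
ee_rot: [-179.6, -25.0, -86.8]
contact_force: [-0.4, -0.6, -2.7]
opening: 0.0117
grasp_force: 49.0
```

```bash
python3 go.py -30 105 21 0; python3 look.py w3.png | sed -n 3p
```

```text
now bin [-31.7 103.3  97.3] phi 0.3
shift [ 0.08 -0.04  3.82] turn [-0.08 -0.    0.04] F [-0.4 -0.6 -2.7] open 0.0117
pull_grip [(0.81, [0.6729, -0.1229, 0.1798], [261, 268])]
```

View pics/w3.png

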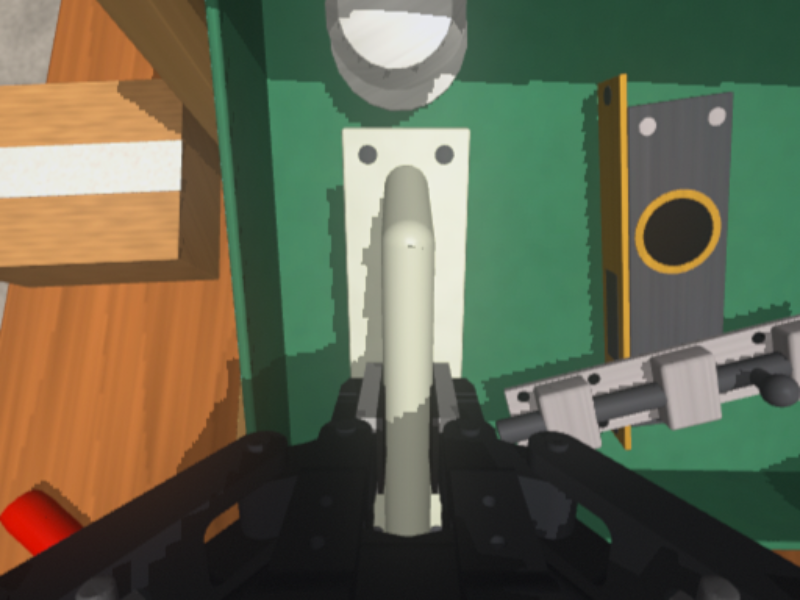

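The handle hangs level at (407,250), with the lock and its ring at (678,232) now uncovered. The door knob's rose is near the handle's upper end, so I shift 5 mm downhill while lowering.

carry_out --plan '[[[255,-0.25,0,0.7,0,0,0],[255,0,0,0.8,0,0,0],[255,0,0,0.8,0,0,0],[255,0,0,0.7,0,0,0],[255,0,0,0.5,0,0,0],[255,0,0,0.2,0,0,0],[255,0,0,0.1,0,0,0],[255,0,0,0,0,0,0]]]'

```text
time_s: 10.0
position: [0.6731, -0.1596, 0.0951]
ee_rot: [-179.5, -25.1, -86.9]
contact_force: [-4.9, 5.1, 3.6]
opening: 0.0126
grasp_force: 49.9
```

```bash
python3 go.py -30 105 21 0
```

```text
now bin [-34.8 102.3  23.9] phi 0.2
shift [ 0.24 -0.13  0.15] turn [-0.08 -0.01  0.03] F [-4.9  5.1  3.6] open 0.0126
```

Contact on the floor. Release gently and rise.

carry_out --plan '[[[200,0,0,0,0,0,0],[150,0,0,0,0,0,0],[150,0,0,0,0,0,0],[150,0,0,-0.5,0,0,0],[150,0,0,-0.8,0,0,0],[100,0,0,-1,0,0,0],[0,0,0,-1,0,0,0],[0,0,1,-1,0,0,0],[0,0,1,0,0,0,0],[0,0,1,0,0,0,0]]]'

```text
time_s: 11.0
position: [0.6105, -0.1269, 0.1721]
ee_rot: [-179.5, -25.0, -86.9]
contact_force: [0.3, -0.7, -0.5]
opening: 0.0852
grasp_force: 0.0
```

```bash
python3 go.py -60 -20 100 -73.5; python3 obj.py | head -9
```

```text
now bin [-34.9  41.3 108.7] phi 0.2
shift [-1.27  3.07  0.4 ] turn [-0.08  0.05  9.21] F [ 0.3 -0.7 -0.5] open 0.0852
lock_center {'wrist': [(0.88, [-8.0, -11.0, 15.0])], 'side': [(0.92, [-8.0, -16.0, 11.0]), (0.51, [267.0, -178.0, -212.0])]}
  rect c -16.2 -19.1 size 191 54 ang of long side 8.2 z pct [10.3 24.5 25.  25.5 26.6] 10548
  top part mean [ 11.4 -10.7  25. ]
bolt_center {'wrist': [(0.78, [-62.0, -22.0, 32.0])], 'side': [(0.8, [-61.0, -25.0, 30.0])]}
  rect c -58.6 -25.5 size 182 77 ang of long side -75.2 z pct [26.7 28.6 39.6 40.8 57.3] 9543
  top part mean [-51.7 -48.6  58. ]
pull_grip {'wrist': [(0.62, [-40.0, 103.0, 45.0])], 'side': [(0.63, [-31.0, 102.0, 47.0])]}
  rect c -35.8 106.3 size 160 43 ang of long side 0.3 z pct [ 5.   6.3  7.3 44.8 48.1] 9246
  top part mean [-30.4 102.5  46.3]
```

carry_out --plan '[[[0,-0.35,0.8,0,0,0,0],[0,-0.35,0.8,0,0,0,0],[0,-0.3,0.8,0,0,0,0],[0,-0.3,0.8,0,0,0,0],[0,0,0,0,0,0,1],[0,0,0,0,0,0,1],[0,0,0,0,0,0,1],[0,0,0,0,0,0,1],[0,0,0,0,0,0,1],[0,0,0,0,0,0,1]]]'

```text
time_s: 13.05
position: [0.5453, -0.1076, 0.1594]
ee_rot: [-160.6, -16.0, -137.9]
contact_force: [-0.9, 0.7, 1.1]
opening: 0.0854
grasp_force: 0.0
```

carry_out --plan '[[[0,0,0,0,0,0,1],[0,0,0,0,0,0,1],[0,0,0,0,0,0,1],[0,0,0,0,0,0,0.2],[0,0,0,0.5,0,0,0],[0,0,0,0,0,0,0]]]'

```text
time_s: 13.65
position: [0.5445, -0.1125, 0.1488]
ee_rot: [-155.9, -6.7, -161.7]
contact_force: [-0.4, 0.5, -0.4]
opening: 0.0852
grasp_force: 0.0
```

```bash
python3 look.py w4.png | sed -n 2p;  python3 - <<'E'
from h import *
from go import go,B,c
d=np.load("pics/w4.npz");im={k:d[k] for k in d};W=(cloud(im)-c)@B*1000
p=W.reshape(-1,3)
ok=(np.abs(p[:,0]+62)<45)&(np.abs(p[:,1]+22)<95)
for lo,hi in((26,31),(37.5,43)):
    s=p[ok&(p[:,2]>lo)&(p[:,2]<hi)];q=cv2.minAreaRect(s[:,:2].astype(np.float32));print(len(s),q)
a=np.radians(-73.5);e=np.array([np.cos(a),np.sin(a)]);f=np.array([-e[1],e[0]])
s=p[ok&(p[:,2]>38)&(p[:,2]<43)][:,:2]-[-61,-23];h=np.histogram(s@e,np.arange(-90,90,4));print(list(zip(h[1].astype(int),h[0])));t=s[abs(s@e)<12]@f;print(np.percentile(t,[1,50,99]))
go(-61,-22,22,-73.5)
E
```

```text
bolt_center [(0.95, [0.5473, -0.139, 0.0906], [259, 207])]
3365 ((-51.04679870605469, -18.55506134033203), (75.09192657470703, 161.50430297851562), 19.679128646850586)
6753 ((-63.28337097167969, -17.73626708984375), (34.093109130859375, 165.62887573242188), 16.441383361816406)
[(np.int64(-90), np.int64(26)), (np.int64(-86), np.int64(44)), (np.int64(-82), np.int64(57)), (np.int64(-78), np.int64(53)), (np.int64(-74), np.int64(60)), (np.int64(-70), np.int64(69)), (np.int64(-66), np.int64(213)), (np.int64(-62), np.int64(214)), (np.int64(-58), np.int64(223)), (np.int64(-54), np.int64(228)), (np.int64(-50), np.int64(232)), (np.int64(-46), np.int64(249)), (np.int64(-42), np.int64(57)), (np.int64(-38), np.int64(71)), (np.int64(-34), np.int64(64)), (np.int64(-30), np.int64(65)), (np.int64(-26), np.int64(68)), (np.int64(-22), np.int64(70)), (np.int64(-18), np.int64(78)), (np.int64(-14), np.int64(141)), (np.int64(-10), np.int64(277)), (np.int64(-6), np.int64(282)), (np.int64(-2), np.int64(282)), (np.int64(2), np.int64(291)), (np.int64(6), np.int64(294)), (np.int64(10), np.int64(206)), (np.int64(14), np.int64(74)), (np.int64(18), np.int64(7)), (np.int64(22), np.int64(0)), (np.int64(26), np.int64(0)), (np.int64(30), np.int64(34)), (np.int64(34), np.int64(83)), (np.int64(38), np.int64(89)), (np.int64(42), np.int64(276)), (np.int64(46), np.int64(368)), (np.int64(50), np.int64(326)), (np.int64(54), np.int64(374)), (np.int64(58), np.int64(375)), (np.int64(62), np.int64(339)), (np.int64(66), np.int64(153)), (np.int64(70), np.int64(106)), (np.int64(74), np.int64(87)), (np.int64(78), np.int64(0)), (np.int64(82), np.int64(0))]
[-17.26366686  -0.72016817  16.05263136]
now bin [-60.7 -22.6  96.6] phi -73.4
shift [0.   0.02 3.73] turn [-0.03  0.07  0.02] F [-0.8 -0.6  0.2] open 0.0853
```

View pics/w4.png

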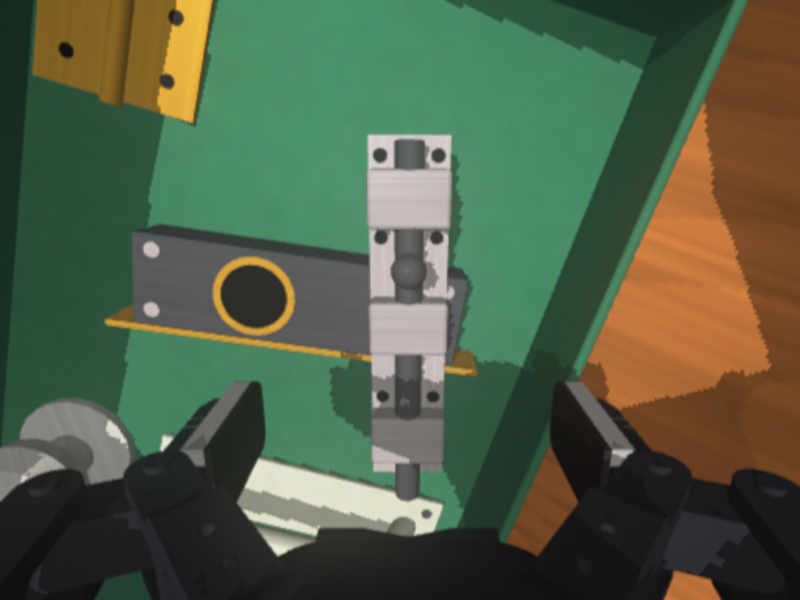

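The bolt is at (408,310), centred between the fingers, with its centre bridge at (408,327). I descend and close.

carry_out --plan '[[[85,0,0,0.6,0,0,0],[85,0,0,0.7,0,0,0],[85,0,0,0.7,0,0,0],[85,0,0,0.7,0,0,0],[85,0,0,0.5,0,0,0],[85,0,0,0.3,0,0,0],[85,0,0,0.1,0,0,0],[85,0,0,0,0,0,0]]]'

```text
time_s: 14.8
position: [0.5478, -0.1423, 0.0848]
ee_rot: [-155.8, -6.5, -161.8]
contact_force: [-0.1, -0.3, -0.7]
opening: 0.057
grasp_force: 0.0
```

```bash
python3 go.py -61 -22 22 -73.5
```

```text
now bin [-60.6 -22.   24.4] phi -73.4
shift [-0.01  0.02  0.12] turn [-0.03  0.07  0.01] F [-0.1 -0.3 -0.7] open 0.057
```

carry_out --plan '[[[150,0,0,0,0,0,0],[200,0,0,0,0,0,0],[255,0,0,0,0,0,0],[255,0,0,0,0,0,0],[255,0,0,0,0,0,0],[255,0,0,-0.3,0,0,0],[255,0,0,-0.7,0,0,0],[255,0,0,-0.9,0,0,0],[255,0,0,-0.9,0,0,0],[255,0,0,-0.2,0,0,0]]]'

```text
time_s: 15.8
position: [0.5466, -0.1161, 0.1404]
ee_rot: [-155.8, -6.4, -161.8]
contact_force: [0.6, -0.0, -1.9]
opening: 0.0331
grasp_force: 50.0
```

```bash
python3 go.py -37 -105 0 0
```

```text
now bin [-60.9 -22.   85.8] phi -73.4
shift [4.37 0.05 4.24] turn [-0.07  0.06 -9.18] F [ 0.6 -0.  -1.9] open 0.0331
```

carry_out --plan '[[[255,0,0,0,0,0,-0.7],[255,0,0,0,0,0,-1],[255,0,0,0,0,0,-1],[255,0,0,0,0,0,-1],[255,0,0,0,0,0,-1],[255,0,0,0,0,0,-1],[255,0,0,0,0,0,-1],[255,0,0,0,0,0,-1],[255,0,0,0,0,0,-1],[255,0,0,0,0,0,-0.5]]]'

```text
time_s: 16.8
position: [0.5449, -0.1174, 0.1381]
ee_rot: [-179.9, -25.0, -86.6]
contact_force: [0.5, -0.2, -1.9]
opening: 0.0325
grasp_force: 50.0
```

carry_out --plan '[[[255,0.2,0.7,0,0,0,0],[255,0.2,0.7,0,0,0,0],[255,0.2,0.7,0,0,0,0],[255,0.2,0.7,0,0,0,0],[255,0.2,0.7,0,0,0,0],[255,0.2,0.7,0,0,0,0],[255,0,0,0,0,0,0]]]'

```text
time_s: 17.5
position: [0.4607, -0.1443, 0.1487]
ee_rot: [-179.7, -25.0, -86.9]
contact_force: [0.3, 0.8, -2.2]
opening: 0.0327
grasp_force: 50.0
```

```bash
python3 go.py -37 -105 0 0; python3 look.py w5.png | sed -n 2p
```

```text
now bin [ -35.8 -109.2   83.1] phi 0.2
shift [-0.06 -0.18  4.16] turn [-0.05 -0.01  0.02] F [ 0.3  0.8 -2.2] open 0.0327
bolt_center [(0.56, [0.4622, -0.1401, 0.1547], [259, 256])]
```

View pics/w5.png

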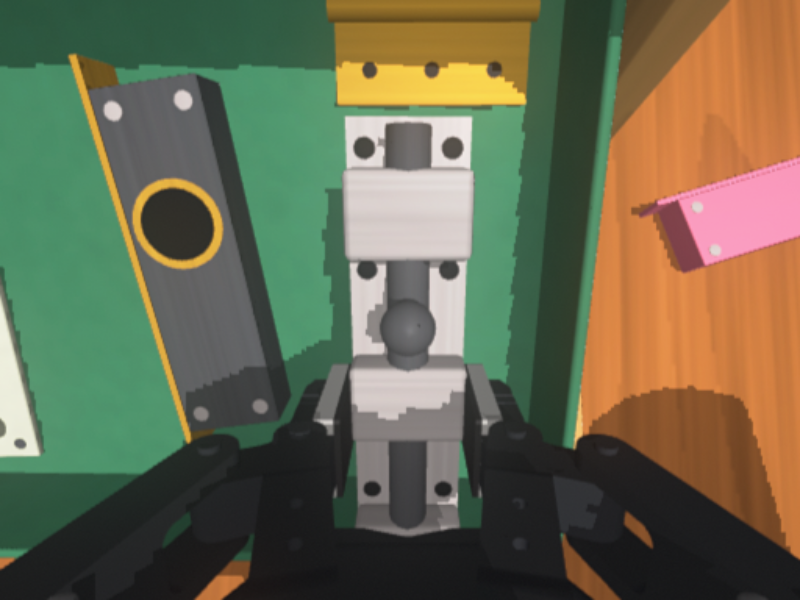

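carry_out --plan '[[[255,-0.1,-0.1,0.8,0,0,0],[255,0,0,0.8,0,0,0],[255,0,0,0.8,0,0,0],[255,0,0,0.7,0,0,0],[255,0,0,0.5,0,0,0],[255,0,0,0.3,0,0,0],[255,0,0,0.15,0,0,0],[255,0,0,0.05,0,0,0],[255,0,0,0,0,0,0]]]'

```text
time_s: 18.75
position: [0.4679, -0.1759, 0.074]
ee_rot: [-179.6, -25.0, -86.9]
contact_force: [-1.3, 0.1, -2.1]
opening: 0.033
grasp_force: 50.0
```

```bash
python3 go.py -37 -105 0 0
```

```text
now bin [ -38.3 -103.4    2. ] phi 0.2
shift [0.06 0.08 0.1 ] turn [-0.08 -0.01  0.03] F [-1.3  0.1 -2.1] open 0.033
```

carry_out --plan '[[[255,0,0,0.1,0,0,0],[255,0,0,0.05,0,0,0],[255,0,0,0,0,0,0]]]'

```text
time_s: 19.05
position: [0.4684, -0.1767, 0.0728]
ee_rot: [-179.4, -25.0, -86.9]
contact_force: [-6.3, 8.3, 11.1]
opening: 0.0331
grasp_force: 51.8
```

```bash
python3 go.py -37 -105 0 0
```

```text
now bin [ -38.2 -103.     0.5] phi 0.2
shift [0.06 0.1  0.02] turn [-0.1  -0.01  0.03] F [-6.3  8.3 11.1] open 0.0331
```

carry_out --plan '[[[130,0,0,0,0,0,0],[110,0,0,0,0,0,0],[110,0,0,0,0,0,0],[110,0,0,-0.5,0,0,0],[110,0,0,-0.8,0,0,0],[100,0,0,-1,0,0,0],[0,0,0,-1,0,0,0],[0,0,-1,-1,0,0,0],[0,0,-1,-0.8,0,0,0],[0,0,-1,0,0,0,0]]]'

```text
time_s: 20.05
position: [0.527, -0.1297, 0.1663]
ee_rot: [-179.3, -25.0, -86.9]
contact_force: [-0.8, -0.3, 0.5]
opening: 0.0853
grasp_force: 0.0
```

```bash
python3 go.py -10 -16 60 8.2; python3 obj.py; python3 - <<'E'
from h import *
from go import B,c
im=img("wrist");W=(cloud(im)-c)@B*1000;p=W.reshape(-1,3)
s=p[(p[:,2]>21)&(p[:,2]<28)&(abs(p[:,1]+16)<50)&(abs(p[:,0])<128)];print(len(s),cv2.minAreaRect(s[:,:2].astype(np.float32)))
E
```

```text
now bin [-38.6 -42.3 103.9] phi 0.2
shift [ 1.43 -1.28  2.21] turn [-0.11 -0.01 -1.  ] F [-0.8 -0.3  0.5] open 0.0853
lock_center {'wrist': [(0.93, [-10.0, -13.0, 15.0]), (0.69, [-40.0, -102.0, 8.0])], 'side': [(0.97, [13.0, -352.0, -88.0]), (0.89, [-7.0, -16.0, 11.0])]}
  rect c -17.4 -12.5 size 184 54 ang of long side 8.3 z pct [ 6.9 24.5 25.  25.5 26.5] 13887
  top part mean [ -4.7 -13.9  25. ]
bolt_center {'wrist': [(0.91, [-38.0, -102.0, 7.0])], 'side': [(0.61, [-33.0, -105.0, 7.0])]}
  rect c -41.4 -104.1 size 167 40 ang of long side -0.3 z pct [ 1.9  3.7 14.9 15.9 32.6] 8595
  top part mean [  -7.7 -100.8   33.1]
pull_grip {'wrist': [(0.76, [-33.0, 106.0, 45.0])], 'side': [(0.72, [-31.0, 102.0, 44.0])]}
  rect c -37.8 110.6 size 156 137 ang of long side -41.7 z pct [ 4.   6.4  7.3 42.2 48.1] 12626
  top part mean [-30.7 101.1  46.2]
hinge_center {'wrist': [(0.95, [94.0, -118.0, -3.0])], 'side': [(0.54, [93.0, -120.0, 1.0])]}
  rect c 77.5 -117.4 size 85 43 ang of long side 89.7 z pct [1.5 2.7 3.3 4.6 9.6] 7754
  top part mean [  84.3 -117.2    6.4]
knob_center {'wrist': [(0.94, [90.0, 111.0, 30.0])], 'side': [(0.58, [90.0, 108.0, 26.0])]}
  rect c 74.0 109.1 size 72 33 ang of long side -61.7 z pct [ 1.2  6.  29.7 46.  51.3] 4958
  top part mean [77.5 98.9 49.3]
wrist job_tray_in []
wrist cylinder_center []
side job_tray_in [(0.94, [0.4826, 0.2971, 0.0008], [240, 318])]
side cylinder_center [(0.73, [0.525, 0.1174, 0.0225], [229, 263]), (0.37, [0.4627, -0.2937, 0.1304], [258, 163])]
13674 ((-28.120826721191406, -10.158077239990234), (86.96809387207031, 199.62852478027344), 89.93207550048828)
```

carry_out --plan '[[[0,0.48,-0.44,0,0,0,0],[0,0.48,-0.44,0,0,0,0],[0,0.47,-0.44,0,0,0,0],[0,0,0,0.6,-0.1,0,-1],[0,0,0,0.8,0,0,0],[0,0,0,0.5,0,0,0],[0,0,0,0,0,0,0]]]'

```text
time_s: 21.85
position: [0.5524, -0.1724, 0.1404]
ee_rot: [175.7, -24.7, -78.1]
contact_force: [-0.9, -0.2, 0.6]
opening: 0.0853
grasp_force: 0.0
```

```bash
python3 go.py -10 -15 2 8.2; python3 look.py w6.png|head -1; python3 - <<'E'
from h import *
im=img("side");W=cloud(im);hsv=cv2.cvtColor(im["color"],cv2.COLOR_RGB2HSV)
print(sensors.sense()["joint_pos"].round(1))
for nm,lo,hi,cc in(("blue",100,125,(.483,.297)),("orange",5,20,(.525,.117))):
    g=(hsv[...,0]>lo)&(hsv[...,0]<hi)&(hsv[...,1]>140)&(np.hypot(W[...,0]-cc[0],W[...,1]-cc[1])<.15)
    p=W[g];rim=p[(p[:,2]>.022)&(p[:,2]<.036)];f=p[p[:,2]<.009]
    print(nm,len(p),np.percentile(p[:,2],[2,50,98]).round(4),"rim",cv2.minAreaRect(rim[:,:2].astype(np.float32)),"all",cv2.minAreaRect(p[:,:2].astype(np.float32)),"floor z",np.median(f[:,2]).round(4),cv2.minAreaRect(f[:,:2].astype(np.float32)))
E
```

```text
now bin [ -9.6 -19.   61.9] phi 8.2
shift [ 0.01 -0.23  2.99] turn [ 0.06 -0.01 -0.  ] F [-0.9 -0.2  0.6] open 0.0853
lock_center [(0.62, [0.5589, -0.1889, 0.0981], [252, 218])]
[  9.   21.  -31.   35.2 -46.9 -24.4]
blue 3955 [-0.      0.0044  0.0294] rim ((0.4817052185535431, 0.30074355006217957), (0.23160424828529358, 0.11835945397615433), 2.7204372882843018) all ((0.4813878536224365, 0.3003055453300476), (0.23218242824077606, 0.1206202581524849), 1.8786540031433105) floor z 0.0032 ((0.4812373220920563, 0.2998609244823456), (0.22751249372959137, 0.11827258765697479), 2.313201665878296)
orange 4034 [-0.0036  0.0028  0.0299] rim ((0.4928755760192871, 0.1188669428229332), (0.21917222440242767, 0.12202513217926025), 4.177016258239746) all ((0.5275653600692749, 0.09248624742031097), (0.2944698929786682, 0.2502056658267975), 11.55792236328125) floor z 0.0011 ((0.5275653600692749, 0.09248624742031097), (0.2944698929786682, 0.2502056658267975), 11.55792236328125)
```

View pics/w6.png

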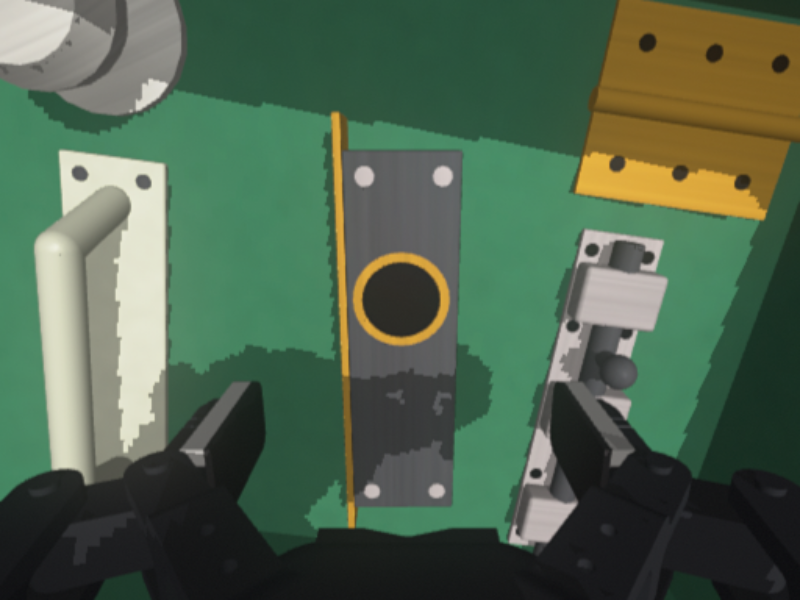

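The lock is centred at (402,300), with the handle at left (100,330) and the bolt at right (600,380), both well clear. I descend and grip across the 46 mm.

carry_out --plan '[[[60,0,-0.2,0.6,0,0,0],[60,0,0,0.7,0,0,0],[60,0,0,0.7,0,0,0],[60,0,0,0.5,0,0,0],[60,0,0,0.3,0,0,0],[60,0,0,0.1,0,0,0],[60,0,0,0,0,0,0],[60,0,0,0,0,0,0]]]'

```text
time_s: 23.05
position: [0.5584, -0.195, 0.0893]
ee_rot: [175.9, -24.7, -78.1]
contact_force: [-0.3, -0.7, -0.1]
opening: 0.0653
grasp_force: 0.0
```

```bash
python3 go.py -10 -15 1 8.2
```

```text
now bin [-10.4 -14.1   6. ] phi 8.2
shift [0.01 0.05 0.25] turn [ 0.02 -0.01 -0.  ] F [-0.3 -0.7 -0.1] open 0.0653
```

carry_out --plan '[[[60,0,0,0.2,0,0,0],[100,0,0,0,0,0,0],[150,0,0,0,0,0,0],[255,0,0,0,0,0,0],[255,0,0,0,0,0,0],[255,0,0,0,0,0,0],[255,0,0,-0.2,0,0,0],[255,0,0,-0.4,0,0,0],[255,0,0,-0.4,0,0,0],[255,0,0,0,0,0,0]]]' --grip_force 80

```text
time_s: 24.05
position: [0.5589, -0.1876, 0.1045]
ee_rot: [176.0, -24.7, -78.1]
contact_force: [-0.0, -1.6, -3.0]
opening: 0.0446
grasp_force: 82.4
```

```bash
python3 go.py -10 -15 110 8.2; python3 - <<'E'
from h import *
im=img("wrist")
from go import B,c
print([((np.array(q[1])-c)@B*1000).round(0) for q in mark("lock_center","wrist",im)])
E
```

```text
now bin [-10.7 -13.2  22.9] phi 8.2
shift [ 0.03  0.1  -4.36] turn [ 0.01 -0.01 -0.  ] F [-0.  -1.6 -3. ] open 0.0446
[array([-11.,  -8.,  36.])]
```

carry_out --plan '[[[255,0,0,-0.6,0,0,0],[255,0,0,-0.8,0,0,0],[255,0,0,-0.8,0,0,0],[255,0,0,-0.8,0,0,0],[255,0,0,-0.8,0,0,0],[255,0,0,-0.8,0,0,0],[255,0,0,-0.4,0,0,0],[255,0,0,0,0,0,0],[255,0,0,0,0,0,0]]]'

```text
time_s: 25.05
position: [0.5556, -0.146, 0.1935]
ee_rot: [175.8, -24.7, -78.1]
contact_force: [-0.1, -0.2, -3.4]
opening: 0.0443
grasp_force: 82.4
```

```bash
python3 go.py -10 -15 110 8.2; python3 - <<'E'
from h import *
from go import B,c
im=img("wrist");cv2.imwrite("pics/w7.png",cv2.resize(im["color"][...,::-1],(800,600)))
W=cloud(im)
g=np.array(viewer.cut_out("lock_center","wrist")[0]["region"]);p=W[g];p=p[~np.isnan(p[:,0])];q=(p-c)@B*1000
t=p[abs(q[:,2]-np.median(q[:,2]))<8];n=np.linalg.svd(t-t.mean(0),full_matrices=False)[2][2];n*=np.sign(n[2]);print("top z",np.median(q[:,2]),"lock normal in bin frame",(B.T@n).round(3))
s=sensors.sense();print(s["joint_pos"].round(1),s["grasp_force"])
Rt=R.from_euler("xyz",s["ee_rot"],degrees=True).as_matrix();print("lock normal in tool",(Rt.T@n).round(3),"tool x",Rt[:,0].round(3))
for a in (2.3,-177.7):
    G=R.from_euler("xyz",[180,0,a],degrees=True).as_matrix()
    print(a,"rotvec units",(np.degrees(R.from_matrix(Rt.T@G).as_rotvec())/8).round(2))
E
```

```text
now bin [-11.  -14.6 121.2] phi 8.2
shift [0.04 0.03 0.56] turn [ 0.04 -0.01  0.  ] F [-0.1 -0.2 -3.4] open 0.0443
top z -69.3564812441621 lock normal in bin frame [0.283 0.159 0.946]
[ 12.3  18.  -26.1  30.6 -54.9 -21.1] 82.40606188774109
lock normal in tool [ 0.304 -0.111 -0.946] tool x [ 0.188 -0.889  0.418]
2.3 rotvec units [ 2.6  -2.2  -9.99]
-177.7 rotvec units [-2.29 -2.71 12.12]
```

```bash
cat > tilt.py <<'E'
from h import *
im=img("wrist");W=cloud(im)
s=sensors.sense();Rt=R.from_euler("xyz",s["ee_rot"],degrees=True).as_matrix()
q=((W-s["position"])@Rt*1000).reshape(-1,3)
p=q[(q[:,0]>10)&(q[:,0]<95)&(abs(q[:,1])<19)&(q[:,2]>-50)&(q[:,2]<10)]
z=np.median(p[:,2]);t=p[abs(p[:,2]-z)<10]
co=np.linalg.lstsq(np.c_[t[:,:2],np.ones(len(t))],t[:,2],rcond=None)[0]
print("lock top plane in tool: z at 0 =",co[2].round(1),"slope deg about y/x",np.degrees(np.arctan(co[:2])).round(2),"n",len(t),"x ext",p[:,0].max().round(1), "median",z.round(1))
E
python3 tilt.py
```

```text
lock top plane in tool: z at 0 = -23.8 slope deg about y/x [0.87 0.3 ] n 15395 x ext 73.7 median -23.1
```

carry_out --plan '[[[255,-0.4,0,-0.25,0,0,0],[255,-0.7,0,-0.4,0,0,0],[255,-0.9,0,-0.44,0,0,0],[255,-0.9,0,-0.44,0,0,0],[255,-0.9,0,-0.44,0,0,0],[255,-0.9,0,-0.44,0,0,0],[255,-0.9,0,-0.44,0,0,0],[255,-0.9,0,-0.44,0,0,0],[255,-0.9,0,-0.44,0,0,0],[255,-0.9,0,-0.44,0,0,0]]]'

```text
time_s: 26.2
position: [0.5233, 0.0379, 0.1999]
ee_rot: [175.9, -24.7, -78.1]
contact_force: [0.8, 0.2, -3.3]
opening: 0.0447
grasp_force: 82.4
```

carry_out --plan '[[[255,-0.9,0,-0.44,0,0,0],[255,-0.9,0,-0.44,0,0,0],[255,-0.9,0,-0.44,0,0,0],[255,-0.9,0,-0.44,0,0,0],[255,-0.9,0,-0.44,0,0,0],[255,-0.9,0,-0.44,0,0,0],[255,-0.9,0,-0.44,0,0,0],[255,-0.9,0,-0.44,0,0,0],[255,-0.9,0,-0.44,0,0,0],[255,-0.9,0,-0.44,0,0,0]]]'

```text
time_s: 27.2
position: [0.4881, 0.2355, 0.2044]
ee_rot: [175.9, -24.7, -78.1]
contact_force: [0.6, 0.0, -4.2]
opening: 0.0448
grasp_force: 82.4
```

carry_out --plan '[[[255,-0.9,0,-0.44,0,0,0],[255,-0.7,0,-0.4,0,0,0],[255,-0.3,0,-0.1,0,0,0],[255,0,0,0,0.12,-0.1,-0.46],[255,0,0,0,0.24,-0.2,-0.91],[255,0,0,0,0.24,-0.2,-0.91],[255,0,0,0,0.24,-0.2,-0.91],[255,0,0,0,0.24,-0.2,-0.91],[255,0,0,0,0.24,-0.2,-0.91],[255,0,0,0,0.24,-0.2,-0.91]]]'

```text
time_s: 28.2
position: [0.4805, 0.275, 0.2056]
ee_rot: [174.0, -9.2, -29.5]
contact_force: [-0.3, -0.7, -3.1]
opening: 0.0443
grasp_force: 82.3
```

carry_out --plan '[[[255,0,0,0,0.24,-0.2,-0.91],[255,0,0,0,0.24,-0.2,-0.91],[255,0,0,0,0.24,-0.2,-0.91],[255,0,0,0,0.24,-0.2,-0.91],[255,0,0,0,0.12,-0.1,-0.46],[255,0,0,0,0,0,0],[255,0,0,0,0,0,0]]]'

```text
time_s: 28.9
position: [0.4809, 0.2751, 0.2055]
ee_rot: [-179.9, -0.2, 2.5]
contact_force: [-0.3, -0.3, -3.4]
opening: 0.0447
grasp_force: 82.2
```

```bash
cat > tray.py <<'E'
from h import *
s=sensors.sense();Rt=R.from_euler("xyz",s["ee_rot"],degrees=True).as_matrix()
G=R.from_euler("xyz",[180,0,2.3],degrees=True).as_matrix()
print(s["position"].round(4),s["ee_rot"].round(2),s["joint_pos"].round(1),"F",s["contact_force"].round(1),s["grasp_force"])
print("shift",(Rt.T@(np.array([.482,.299,.004])-s["position"])/.02).round(2),"turn",(np.degrees(R.from_matrix(Rt.T@G).as_rotvec())/8).round(2))
E
python3 tray.py; python3 tilt.py; python3 - <<'E'
from h import *
im=img("wrist");W=cloud(im);hsv=cv2.cvtColor(im["color"],cv2.COLOR_RGB2HSV)
cv2.imwrite("pics/w8.png",cv2.resize(im["color"][...,::-1],(800,600)))
g=(hsv[...,0]>100)&(hsv[...,0]<125)&(hsv[...,1]>140)&(np.hypot(W[...,0]-.482,W[...,1]-.299)<.16)
p=W[g];f=p[p[:,2]<.009];rim=p[p[:,2]>.022];print(len(p),np.median(f[:,2]),cv2.minAreaRect(f[:,:2].astype(np.float32)),cv2.minAreaRect(rim[:,:2].astype(np.float32)),rim.min(0),rim.max(0))
E
```

```text
[0.4809 0.2751 0.2055] [-179.87   -0.18    2.54] [ 46.6  16.2 -12.1   0.  -61.5  46. ] F [-0.3 -0.3 -3.4] 82.23088502883911
shift [ 0.08 -1.17 10.08] turn [-0.02 -0.02  0.03]
lock top plane in tool: z at 0 = -23.5 slope deg about y/x [0.77 0.24] n 15756 x ext 75.6 median -22.9
5569 0.0032398887836936896 ((0.4953007102012634, 0.3007766902446747), (0.20197272300720215, 0.10745341330766678), 2.478781223297119) ((0.49991101026535034, 0.3010280430316925), (0.19967684149742126, 0.11368352919816971), 2.3284127712249756) [0.39789331 0.24736534 0.02218683] [0.60119569 0.36157009 0.03139752]
```

View pics/w8.png

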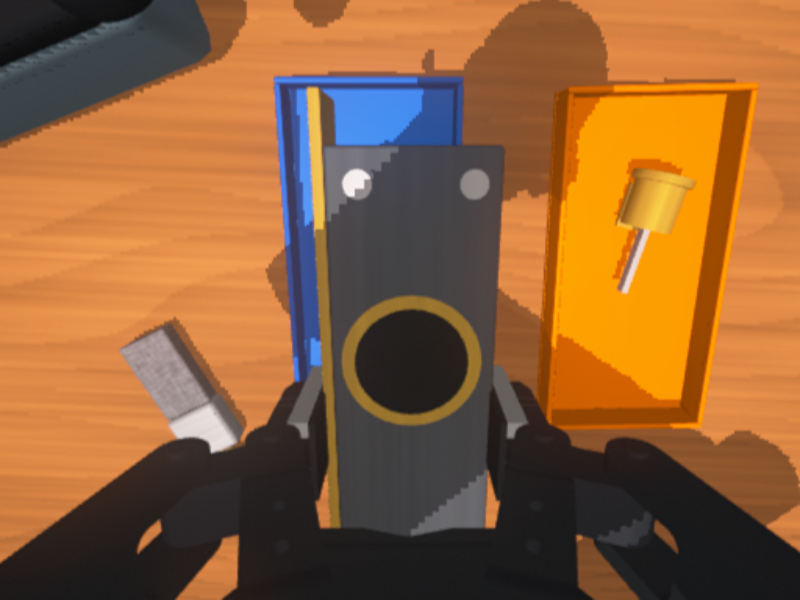

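The lock is held level with the ring up at (412,360), above the blue tray at (370,230). The orange tray and its cylinder at (655,200) are untouched. I centre crosswise and lower.

carry_out --plan '[[[255,0.05,-0.6,0,0,0,0],[255,0,-0.62,0.5,0,0,0],[255,0,0,0.9,0,0,0],[255,0,0,1,0,0,0],[255,0,0,1,0,0,0],[255,0,0,1,0,0,0],[255,0,0,1,0,0,0],[255,0,0,0.9,0,0,0],[255,0,0,0.7,0,0,0],[255,0,0,0.5,0,0,0]]]'

```text
time_s: 30.0
position: [0.4808, 0.3013, 0.0537]
ee_rot: [-179.9, -0.1, 2.7]
contact_force: [0.3, 0.2, -3.2]
opening: 0.0442
grasp_force: 82.4
```

carry_out --plan '[[[255,0,0,0.4,0,0,0],[255,0,0,0.4,0,0,0],[255,0,0,0.3,0,0,0],[255,0,0,0.2,0,0,0],[255,0,0,0.2,0,0,0],[255,0,0,0.2,0,0,0],[255,0,0,0,0,0,0],[255,0,0,0,0,0,0]]]'

```text
time_s: 30.8
position: [0.4817, 0.3008, 0.0218]
ee_rot: [-179.8, -0.2, 2.6]
contact_force: [0.4, 0.0, -3.3]
opening: 0.0447
grasp_force: 82.4
```

```bash
python3 tray.py
```

```text
[0.4817 0.3008 0.0218] [-179.79   -0.23    2.65] [ 48.3  29.9 -21.8   0.  -38.   44.3] F [ 0.4  0.  -3.3] 82.39855170249939
shift [0.01 0.09 0.89] turn [-0.03 -0.03  0.04]
```

Lock's underside is about 17 mm above the floor. Continue slowly.

carry_out --plan '[[[255,0,0,0.2,0,0,0],[255,0,0,0.2,0,0,0],[255,0,0,0.15,0,0,0],[255,0,0,0.1,0,0,0],[255,0,0,0.05,0,0,0],[255,0,0,0,0,0,0],[255,0,0,0,0,0,0]]]'

```text
time_s: 31.5
position: [0.4817, 0.3009, 0.0077]
ee_rot: [-179.8, -0.2, 2.7]
contact_force: [0.6, -0.2, -3.0]
opening: 0.0443
grasp_force: 82.4
```

```bash
python3 tray.py
```

```text
[0.4817 0.3009 0.0077] [-179.79   -0.22    2.65] [ 48.3  31.1 -22.3   0.  -36.3  44.3] F [ 0.6 -0.2 -3. ] 82.39840149879456
shift [0.01 0.1  0.19] turn [-0.03 -0.03  0.04]
```

carry_out --plan '[[[255,0,0,0.05,0,0,0],[255,0,0,0.05,0,0,0],[255,0,0,0,0,0,0],[255,0,0,0,0,0,0]]]'

```text
time_s: 31.9
position: [0.4817, 0.301, 0.0058]
ee_rot: [-179.8, -0.2, 2.7]
contact_force: [-0.2, 0.6, -2.7]
opening: 0.0445
grasp_force: 82.6
```

carry_out --plan '[[[255,0,0,0.04,0,0,0],[255,0,0,0,0,0,0]]]'

```text
time_s: 32.1
position: [0.4818, 0.301, 0.0057]
ee_rot: [-179.8, -0.2, 2.7]
contact_force: [-1.4, 0.3, 4.0]
opening: 0.0443
grasp_force: 83.1
```

carry_out --plan '[[[255,0,0,0,0,0,0],[120,0,0,0,0,0,0],[85,0,0,0,0,0,0],[80,0,0,0,0,0,0],[80,0,0,-0.2,0,0,0],[80,0,0,-0.5,0,0,0],[80,0,0,-1,0,0,0],[80,0,0,-1,0,0,0],[80,0,0,-1,0,0,0],[80,0,0,-1,0,0,0]]]' --grip_force 30

```text
time_s: 33.1
position: [0.4814, 0.3006, 0.1006]
ee_rot: [-179.8, -0.3, 2.7]
contact_force: [-0.0, 0.3, -1.0]
opening: 0.0587
grasp_force: 0.0
```

carry_out --plan '[[[80,0,0,-1,0,0,0],[80,0,0,-1,0,0,0],[80,0,0,-1,0,0,0],[80,0,0,-1,0,0,0],[80,0,0,0,0,0,0],[80,0,0,0,0,0,0],[80,0,0,0,0,0,0]]]'

```text
time_s: 33.8
position: [0.4805, 0.2997, 0.1781]
ee_rot: [-179.8, -0.1, 2.6]
contact_force: [-0.1, -0.4, -0.8]
opening: 0.0586
grasp_force: 0.0
```

```bash
python3 tray.py; python3 - <<'E'
from h import *
from go import B,c
im=img("side");save(im,"s9.png")
for n in("bolt_center","pull_grip","hinge_center","knob_center"): print(n,[(q[0],((np.array(q[1])-c)@B*1000).round(0).tolist()) for q in mark(n,"side",im)])
for n in("lock_center","cylinder_center"): print(n,mark(n,"side",im))
iw=img("wrist");print(mark("lock_center","wrist",iw));W=cloud(iw).reshape(-1,3)
t=W[(W[:,2]>.02)&(W[:,2]<.036)&(abs(W[:,0]-.482)<.09)&(abs(W[:,1]-.301)<.019)];co=np.linalg.lstsq(np.c_[t[:,:2],np.ones(len(t))],t[:,2],rcond=None)[0];print(len(t),np.median(t[:,2]),np.degrees(co[:2]).round(2))
E
```

```text
[0.4805 0.2997 0.1781] [-1.7985e+02 -1.3000e-01  2.6400e+00] [ 48.3  18.8 -12.6  -0.  -58.4  44.3] F [-0.1 -0.4 -0.8] 0.0
shift [0.05 0.06 8.71] turn [-0.02 -0.02  0.04]
bolt_center [(0.6, [-36.0, -99.0, 6.0])]
pull_grip [(0.95, [-28.0, 103.0, 45.0])]
hinge_center []
knob_center [(0.55, [92.0, 108.0, 28.0])]
lock_center [(0.65, [0.4792, 0.2973, 0.0154], [241, 314]), (0.59, [0.2229, -0.2715, 0.0159], [325, 197])]
cylinder_center [(0.76, [0.5249, 0.1156, 0.0191], [229, 264])]
[(0.82, [0.4854, 0.3031, 0.0172], [258, 172])]
5987 0.028308976086060644 [0.09 0.04]
```

View pics/s9.png

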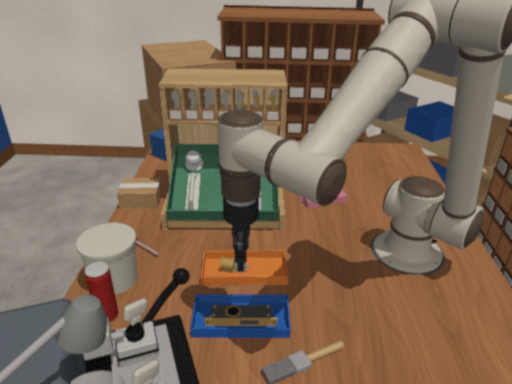

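The lock lies flat in the blue tray at (241,316) with its top at 28 mm and tilted 0.1°. The other parts are still in the bin and the cylinder has not moved.

```bash
python3 -c "
from station import r
print(r.hand_in())"
```

```text
the job is handed in; nothing more can be done
None
```

The lock lies flat in the blue tray with its round hole up, the bolt, handle and door knob are in the bin (the hinge was not re-detected in the last look but was not touched), the brass cylinder has not moved, and the job was handed in at about 34 s; hand-in returned no verdict.

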